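# Rake a dropped brass washer from under the clear instrument shelf

### The arm

A 6-joint arm with a two-finger parallel gripper is mounted at the origin on the work surface. World frame = base frame: x ahead of the robot, y to its left, z up, the work surface at z = 0. Lengths are in mm, angles in rad, forces in N, time in s.
With the tool pointing down it reaches from about 425 to 950 mm from the base axis. Payload 3.5 kg.
Tool frame: the origin (TCP) lies between the finger pads; the fingertips stand 22 mm ahead of it and the grasp point (between the pads) lies 3 mm ahead of it; z points along the fingers, y is the line along which they close (so a half turn about z gives the same grasp; the last joint's range is limited). The gripper opens to 85 mm and grips with 20 to 120 N. Pads are 22 mm wide; open, the fingers measure 114 mm over their backs; the gripper's body (76 mm by 85 mm) begins 54 mm behind the grasp point. The pads swing forward as they close: fully open they stand 13 mm farther back than shut.
Start: joints at [1.152, 0.286, 1.577, -0, 1.279, -0.15], TCP at [179.226, 650.757, 227.325] pointing down, gripper open.
Joint ranges: [-2.77, 2.77], [-0.9, 2.22], [0.21, 2.48], [-1.53, 4.67], [0.24, 2.81], [-2.84, 2.84]. Speed limits (rad/s): [2.79, 2.79, 3.14, 3.14, 3.14, 3.14].

### API

Orientations are given as a 3x3 rotation matrix whose columns are the frame's x, y, z axes.
In Python, from rig import telemetry, eyes, bot gives the robot as it stands.
- The arm moves only by the tool send_rows, never from a script. Its argument "plan" is a list that holds one entry, the list of rows, each a list of 7 numbers: the turn, a rotation vector about the tool's x, y, z in degrees, then the shift along the tool's x, y, z in m, then the opening in per cent of the stroke, from 0 (shut) to 100 (fully open). In form: [[[ax, ay, az, dx, dy, dz, hand], ...]]. A call has 1 to 12 rows; each row shifts and turns the commanded pose from where the row before left it, along the tool's axes as they then stand; what a row does not reach is not made up. A row lasts 1/12 s, in which the tool goes at most 41.7 mm and 7.16 degrees, less where a joint would pass 70% of its speed; a pose out of reach is approached as far as the arm can. A call with a gripper value outside its range is refused whole. The fingers move at their own pace and stop on an object; "newtons" is the grip in N (left out, the last holds). Time passes only in rows, so rows that do not move let the fingers close. It gives the time, the measured TCP pose, the force, the opening and the grip force at its end, in the units of the state.
- telemetry.read_state(): the state, without advancing time (a new reading comes with each control period).
- eyes.camera(name): name is "scene" or "top" or "wrist"; returns a dict with "img" (400x640x3 uint8, red, green, blue), "vfov" (degrees; the focal length in pixels is half the picture's height over the tangent of half this angle, whatever the lens; pixels are square), "cx", "cy" (the principal point, pixels), "R" (3x3) and "t" (3): a world point X has camera coordinates R X + t; the wrist camera has in their place "tool_from_camera" (4x4, takes a point from camera to tool coordinates, whose origin is the TCP and whose axes are the flange's). Camera axes: x right, y down, z forward; pixel columns grow to the right and rows downward; lengths in mm; the calibration is good to about 2 mm. A picture is of the moment at which its call begins: read the wrist's pose just before it. There is no depth.
- bot.close_job(): hands the job in; it is judged then, once.
The state is a dict: "t": time; "q": joint angles; "joint_vel": joint speeds; "joint_torque": joint torques, N m; "ee_pos": TCP position; "tool_rot": TCP orientation; "ft_force": force on the tool from outside, world axes, zero at the start; "torque": the same for the moment, N m; "opening": opening from 0.0 (shut) to 1.0 (fully open); "grip_force": force on a finger pad.
Only numpy, scipy, OpenCV 4.12 (cv2) and the standard library are available. Lean on these libraries where they do the work, as an engineer would, in place of code of your own. Each camera call takes 0.05 s, during which the arm holds its last target. There are 200 camera calls.

### The job

A brass washer has rolled under the low clear shelf on the lab bench. Pick up the flat rake with the orange grip, reach under the shelf with it and drag the brass washer out through the front, until it lies flat on the bench in the open, a few centimetres clear of the shelf's front edge. Leave the white plastic pad under the shelf where it is, do not touch the washer with the gripper, and at the end leave the rake lying flat on the bench.

Things in the scene. Friction and masses are not known exactly. Their poses are not given: they have to be found in the camera images.
- brass_washer_center (a point): brass washer (the dropped part), 28 mm outside diameter, 14 mm hole, 8 mm thick, about 25 g, loose, lying flat on the bench under the clear shelf, its centre 40 to 90 mm behind the front edge. The point is its centre, 4 mm above the bench.
- white_pad_center (a point): white plastic pad of the same ring shape and size (28 mm across, 8 mm thick), loose, also lying flat under the shelf, at least 80 mm to one side of the washer: leave it alone. The point is its centre.
- rake_grip (a point): Flat aluminium rake, 140 g, in front of the shelf, pointing at it along its own -y (z up). Point: centre of its orange grip, an upright fin 16 mm thick (x), 60 long (y), 60 high. At the far end a cross bar, 60 wide, 16 high, 6 thick, near (dragging) face 200 mm from the point; 12 mm cheeks 54 apart point back from its ends. The 18 wide strip joining both is 12 to 16 above the bench: the washer fits under.
- shelf_front (a point): Low fixed clear acrylic shelf. Point: at bench level below the middle of its front edge; +y points out of the open front, x along the edge, z up. The plate spans x -150 to 150, y 0 to -150 mm, underside 45 and top 53 mm above the bench. Posts 14 mm thick at x -140 and 140, y -10 and -140. A dial indicator stands on its back edge at x -110, top 240 mm above the bench.
Things that resemble listed ones, but are neither listed nor needed, are in the scene too. There is more than one size of the part that bears rake_grip; the job needs the larger.

How it is judged (in metres and radians):
At the end, for the whole second after the job is handed in: The brass washer lies flat and at rest on the bench in front of the shelf (within 170 mm to either side of its middle), its centre at least 30 mm out from the front edge; the white pad is within 20 mm of where it started; the rake lies on the bench, flat within 10 degrees and at rest (y of brass_washer_center in the frame of shelf_front above 0.03 m and x of brass_washer_center in the frame of shelf_front between -0.17 and 0.17 m and height (world z) of brass_washer_center below 0.01 m and linear speed of each of brass_washer, rake below 0.02 m/s and distance of white_pad_center from where it was at the start of the episode below 0.02 m and height (world z) of rake_grip below 0.04 m and angle between rake_grip's own z axis and vertical below 0.17 rad); the robot touches nothing.
It fails at once if the white pad is pushed more than 20 mm from its place (distance of white_pad_center from where it was at the start of the episode above 0.02 m).
It fails at once if the robot touches the washer itself instead of using the rake (contact force between any of the fingers, the arm and brass_washer above 0.5 N).
It also fails if it takes over 48 s, if anything falls off the work surface, if the arm or the gripper's body presses on something with over 40 N, if the wrist force passes 120 N, or if a joint passes its speed limit or range.

## Working session

There is one attempt and no reset: what is moved stays moved. The work goes in short steps, Python scripts to look and compute and a tool call to move; the robot and the scene stay as the last step left them, time stands still between calls to the robot, and variables do not carry over. Pictures are saved under pics/ and viewed, at most 10 in all, crops included, and the job is handed in when it is done.

Besides the shell and the picture viewer there is one more tool, called after ">>>" as a command line: name --argument value ..., lists and objects as JSON in quotes. send_rows: Moves the arm, as the interface text tells. Its arguments: {"type":"object","properties":{"plan":{"type":"array","items":{"type":"array","items":{"type":"array","items":{"type":"number"}}}},"newtons":{"type":"number"}},"required":["plan"]}

```bash
mkdir -p pics; ls; python3 - <<'E'
from rig import telemetry, eyes, bot
import cv2,numpy as np
s=telemetry.read_state(); print(s['t'],s['ee_pos'],np.round(s['tool_rot'],3).tolist(),s['opening'])
for n in("scene","top"):
    c=eyes.camera(n); cv2.imwrite(f"pics/{n}0.png",c["img"][:,:,::-1]); print(n,c["vfov"],c["cx"],c["cy"],np.round(c["R"],4).tolist(),np.round(c["t"],1).tolist(),[k for k in c])
E
```

```text
pics
0.0 [178.96054226 650.14329507 225.92169325] [[-0.964, 0.266, -0.001], [0.266, 0.964, -0.002], [0.0, -0.002, -1.0]] 1.0018395811782
scene 48.275995792242455 316.64449440993434 200.36743104201352 [[0.8213, 0.5703, -0.0146], [0.3738, -0.5574, -0.7414], [-0.4309, 0.6034, -0.671]] [-479.3, -144.9, 1141.6] ['img', 'vfov', 'cx', 'cy', 'R', 't']
top 42.451132259113756 322.3848953990965 199.17070810014224 [[-0.026, -0.9996, 0.0145], [-0.9858, 0.0233, -0.1665], [0.1661, -0.0187, -0.9859]] [55.8, 566.1, 826.3] ['img', 'vfov', 'cx', 'cy', 'R', 't']
```

View pics/scene0.png

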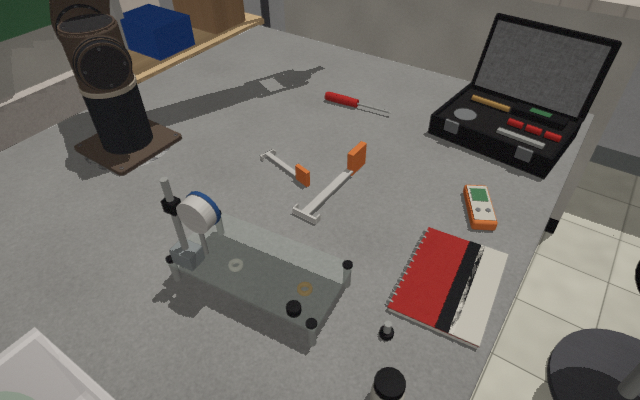

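View pics/top0.png

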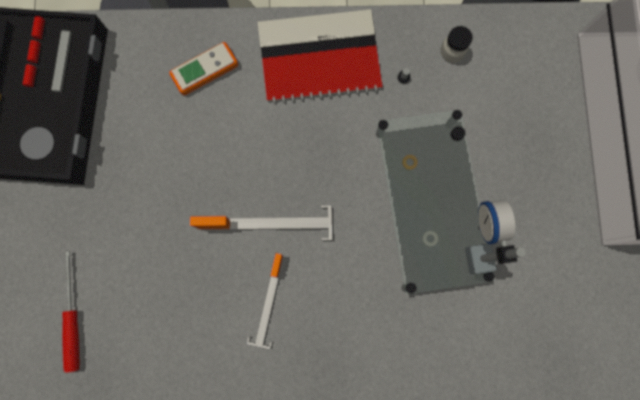

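Candidates in the top view:
- large rake: grip (210,222), bar (330,222)
- small decoy rake: grip (278,262)
- orange meter (204,67), not a rake
- brass washer (410,162) and white pad (430,239)

By the description I choose the larger rake. I'll check it in a close crop.

```bash
cat > h.py <<'E'
import numpy as np,cv2
from rig import telemetry,eyes,bot
def ray(c,uv,z):
    f=c["img"].shape[0]/2/np.tan(np.radians(c["vfov"]/2)); R=np.array(c["R"]);t=np.array(c["t"])
    d=R.T@np.array([(uv[0]-c["cx"])/f,(uv[1]-c["cy"])/f,1]); o=-R.T@t
    return o+d*(z-o[2])/d[2]
def proj(c,X):
    f=c["img"].shape[0]/2/np.tan(np.radians(c["vfov"]/2)); p=np.array(c["R"])@np.array(X,float)+np.array(c["t"])
    return np.array([c["cx"]+f*p[0]/p[2],c["cy"]+f*p[1]/p[2]])
E
python3 - <<'E'
from h import *
c=eyes.camera("top"); 
im=c["img"][100:300,180:500,::-1]; cv2.imwrite("pics/crop.png",cv2.resize(im,None,fx=2.5,fy=2.5,interpolation=cv2.INTER_CUBIC))
hsv=cv2.cvtColor(c["img"],cv2.COLOR_RGB2HSV)
m=((hsv[...,0]<20)&(hsv[...,1]>150)&(hsv[...,2]>100)).astype(np.uint8)
n,l,st,ce=cv2.connectedComponentsWithStats(m)
for i in range(1,n):
    if st[i,4]>20: print(st[i],ce[i])
for nme,uv,z in(("washer",(410,162),8),("pad",(430.5,239),8),("bar",(330,222),16),("barA",(330,206),16),("barB",(330,240),16),("grip",(210,222),60)): print(nme,ray(c,uv,z).round(1))
s=eyes.camera("scene")
for nme,uv,z in(("washer",(305,288.5),8),("pad",(235,265.5),8),("bar",(307,213),16)): print(nme,ray(s,uv,z).round(1))
E
```

```text
[ 32  17  10  19 151] [36.41721854 26.13245033]
[ 27  40  11  20 154] [32.06493506 49.76623377]
[170  43  67  51 307] [205.57980456  73.3029316 ]
[ 263   46  119   54 4726] [321.38298773  71.86542531]
[ 23  64  11  21 164] [27.71341463 74.23780488]
[190 216  37  11 389] [208.21336761 221.        ]
[271 254  11  23 159] [276.08805031 264.86792453]
[ 63 311  13  61 736] [ 68.75815217 341.64673913]
washer [ 638.  -118.4    8. ]
pad [ 498.5 -146.9    8. ]
bar [531.9  29.   16. ]
barA [560.1  28.2  16. ]
barB [500.4  29.9  16. ]
grip [531.3 228.7  60. ]
washer [ 641.6 -119.4    8. ]
pad [ 503.3 -150.1    8. ]
bar [537.2  32.3  16. ]
```

View pics/crop.png

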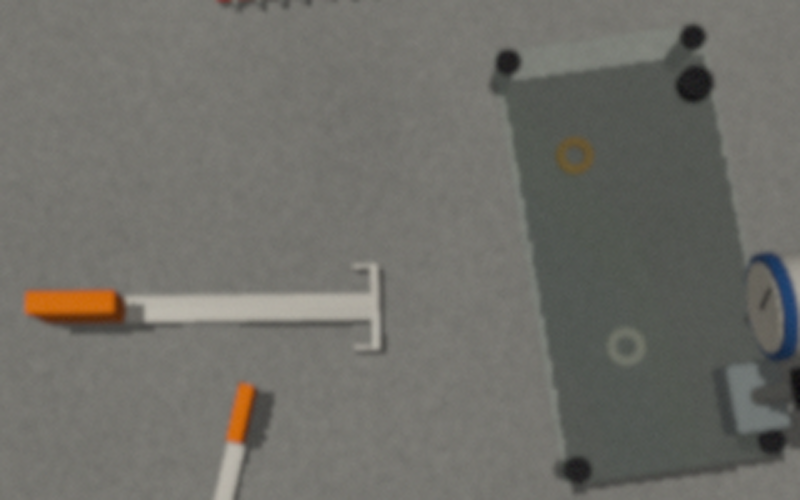

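The crop confirms it. The large rake's grip top is near (208,221), with the bar ends at (331,205) and (331,241). The small one at (276,265) is the decoy. The washer ring is at (410,162) and the pad ring at (430,238). Next I'll work out the geometry.

```bash
python3 - <<'E'
from h import *
c=eyes.camera("top"); cr=lambda u,v:(180+(u+.5)/2.5-.5,100+(v+.5)/2.5-.5)
print("cam",-np.array(c["R"]).T@c["t"])
A=ray(c,cr(512,110),53);B=ray(c,cr(560,440),53)
d=A-B; d/=np.linalg.norm(d); yv=np.array([-d[1],d[0],0]); print("edge dir",d,"yaw deg",np.degrees(np.arctan2(d[1],d[0])))
capA=ray(c,cr(508,62),58);capB=ray(c,cr(577,470),58);print("caps",capA,capB,np.linalg.norm(capA-capB))
d2=(capA-capB)/np.linalg.norm(capA-capB); print("yaw caps",np.degrees(np.arctan2(d2[1],d2[0])))
y2=np.array([-d2[1],d2[0],0]); O=(capA+capB)/2+10*y2; print("front",O, "edge pt",(A-O)@y2,(B-O)@y2)
for n,p,z in(("w",cr(574,155),8),("pad",cr(626,346),8),("bar",cr(378,307.5),16)):
    X=ray(c,p,z); print(n,X,"shelf x,y",(X-O)@d2,(X-O)@y2)
print("bar ends",ray(c,cr(377,263),16),ray(c,cr(378,352),16))
for n,p in(("g topnear",cr(25,302)),("g tail",cr(117,301)),("mid",cr(71,301.5))): print(n,ray(c,p,60))
# predicted grip top outline check
for n,p in(("strip far",cr(370,308)),("strip near",cr(146,309))): print(n,ray(c,p,16))
s=eyes.camera("scene")
for P in ([531,228.7,60],[638,-118.4,8],O,[531,229,0]): print(proj(s,P),end=' ')
E
```

```text
cam [422.24011046  58.06676182 908.11858198]
edge dir [0.99554924 0.09424279 0.        ] yaw deg 5.407739135463005
caps [693.18137246 -65.44677793  58.        ] [415.66990946 -97.90866401  58.        ] 279.4036258625112
yaw caps 6.67184987414218
front [553.2638133  -71.74544245  58.        ] edge pt -8.097560721619777 -3.1103215541751164
w [ 638.55818902 -117.12044049    8.        ] shelf x,y 79.44495675748101 -54.97744830601317
pad [ 500.12442725 -146.2616445     8.        ] shelf x,y -61.437016692328086 -67.83768640202169
bar [530.58490661  27.42489558  16.        ] shelf x,y -11.003437581007441 101.13363987555606
bar ends [562.01492539  27.22158288  16.        ] [499.53353388  28.31953628  16.        ]
g topnear [534.56467388 262.1993845   60.        ]
g tail [533.76303955 201.56111666  60.        ]
mid [534.16409156 231.89801497  60.        ]
strip far [530.36953609  33.01563857  16.        ]
strip near [533.45382126 188.86199377  16.        ]
[354.79312238 148.08442031] [303.68430117 287.18250781] [280.4077083 232.3815775] [353.77007146 168.9155844 ]
```

>>> send_rows --plan '[[[0,0,0,-0.028,-0.019,0,100],[0,0,0,-0.028,-0.019,0,100],[0,0,0,-0.028,-0.019,0,100],[0,0,0,-0.028,-0.019,0,100],[0,0,0,-0.028,-0.019,0,100],[0,0,0,-0.028,-0.019,0,100],[0,0,0,-0.028,-0.019,0,100],[0,0,0,-0.028,-0.019,0,100],[0,0,0,-0.028,-0.019,0,100],[0,0,0,-0.028,-0.019,0,100],[0,0,0,-0.028,-0.019,0,100],[0,0,0,-0.028,-0.019,0,100]]]' --newtons 100

```text
t: 1.3
ee_pos: [443.4, 340.3, 227.5]
tool_rot: [[-0.964, 0.265, 0.0], [0.265, 0.964, 0.0], [-0.0, 0.0, -1.0]]
ft_force: [-0.3, 0.8, -0.8]
opening: 1.002
grip_force: 0.0
```

>>> send_rows --plan '[[[0,0,6.3,0,0,0,100],[0,0,6.3,0,0,0,100],[0,0,6.3,0,0,0,100],[0,0,6.3,0,0,0,100],[0,0,6.3,0,0,0,100],[0,0,6.3,0,0,0,100],[0,0,6.3,0,0,0,100],[0,0,6.3,0,0,0,100],[0,0,6.3,0,0,0,100],[0,0,6.3,0,0,0,100],[0,0,6.2,0,0,0,100],[0,0,6.2,0,0,0,100]]]'

```text
t: 2.3
ee_pos: [442.5, 341.7, 227.3]
tool_rot: [[0.019, 1.0, -0.0], [1.0, -0.019, -0.0], [-0.0, -0.0, -1.0]]
ft_force: [-0.6, -1.0, -0.2]
opening: 1.001
grip_force: 0.0
```

```bash
cat >> h.py <<'E'
def delta(target,az):
    "tool-frame shift (mm) to target and turn about tool z (deg) so tool y points at azimuth az, tool down"
    s=telemetry.read_state(); R=np.array(s["tool_rot"]); from scipy.spatial.transform import Rotation as Ro
    a=np.radians(az); y=np.array([np.cos(a),np.sin(a),0]); z=np.array([0,0,-1.]); T=np.c_[np.cross(y,z),y,z]
    print("t",round(s["t"],2),"pos",s["ee_pos"].round(1) if hasattr(s["ee_pos"],"round") else s["ee_pos"],"az",round(np.degrees(np.arctan2(R[1,1],R[0,1])),2),"F",np.round(s["ft_force"],1),"open",round(s["opening"],3),"q",np.round(s["q"],2))
    print("shift tool",(R.T@(np.array(target)-s["ee_pos"])).round(1),"turn",np.degrees(Ro.from_matrix(R.T@T).as_rotvec()).round(2))
E
python3 -c "
from h import *
delta([533.5,231,110],-0.8)"
```

```text
t 2.3 pos [442.5 341.7 227.3] az -1.11 F [-0.6 -1.  -0.2] open 1.001 q [ 0.48  0.03  1.86 -0.    1.25  0.5 ]
shift tool [-108.9   93.1  117.3] turn [-0.    0.   -0.31]
```

>>> send_rows --plan '[[[0,0,0,-0.022,0.019,0.016,100],[0,0,0,-0.022,0.019,0.016,100],[0,0,0,-0.022,0.019,0.016,100],[0,0,0,-0.022,0.018,0.016,100],[0,0,0,-0.021,0.018,0.016,100],[0,0,0,0,0,0,100],[0,0,0,0,0,0,100]]]'

```text
t: 2.88
ee_pos: [533.9, 230.2, 146.0]
tool_rot: [[0.017, 1.0, -0.003], [1.0, -0.017, -0.0], [-0.0, -0.003, -1.0]]
ft_force: [-0.4, 0.3, 0.2]
opening: 0.998
grip_force: 0.0
```

```bash
python3 - <<'E'
from h import *
delta([533.5,231,38],-0.8)
s=telemetry.read_state(); w=eyes.camera("wrist"); cv2.imwrite("pics/w1.png",w["img"][:,:,::-1])
T=np.array(w["tool_from_camera"]); M=np.eye(4); M[:3,:3]=s["tool_rot"]; M[:3,3]=s["ee_pos"]; W=np.linalg.inv(M@T)
w["R"]=W[:3,:3]; w["t"]=W[:3,3]
hsv=cv2.cvtColor(w["img"],cv2.COLOR_RGB2HSV)
m=((hsv[...,0]<20)&(hsv[...,1]>150)&(hsv[...,2]>100)).astype(np.uint8)
n,l,st,ce=cv2.connectedComponentsWithStats(m)
for i in range(1,n):
    if st[i,4]>200: print(st[i],ce[i],cv2.minAreaRect(np.argwhere(l==i)[:,::-1].astype(np.float32)))
for x in(525.5,541.5):
  for y in(201,261): print(proj(w,[x,y,60]).round(),proj(w,[x,y,0]).round())
E
```

```text
t 2.88 pos [533.9 230.2 146. ] az -0.96 F [-0.4  0.3  0.2] open 0.998 q [0.23 0.16 1.88 0.   1.1  0.25]
shift tool [  0.8  -0.2 108. ] turn [-0.16  0.02 -0.16]
[613  98  27  89 742] [629.19407008 130.32075472] ((626.0, 142.0), (88.0, 26.0), 90.0)
[ 307  155   22   88 1823] [317.85189248 199.14426769] ((317.5, 198.5), (87.0, 21.0), 90.0)
[ 551  275   89  104 5586] [600.70497673 313.8594701 ] ((593.518310546875, 322.33538818359375), (84.36969757080078, 104.13694763183594), 6.34019136428833)
[216 299  43  28 501] [235.22754491 315.66666667] ((238.34616088867188, 311.76922607421875), (41.380496978759766, 23.337820053100586), 11.309932708740234)
[309. 246.] [311. 220.]
[307. 168.] [309. 156.]
[330. 246.] [328. 220.]
[329. 168.] [327. 155.]
```

View pics/w1.png

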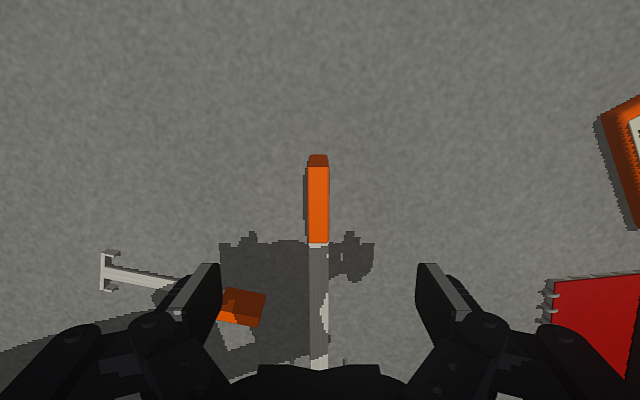

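The fin's top face spans (307–329, 163–243). It is centred between the pads in x and about 3 mm further out in y than I predicted, so I'll descend and grip.

>>> send_rows --plan '[[[0,0,0,0,0,0.02,100],[0,0,0,0,0,0.02,100],[0,0,0,0.001,0,0.02,100],[0,0,0,0,0,0.02,60],[0,0,0,0,0,0.014,60],[0,0,0,0,0,0.01,40],[0,0,0,0,0,0,30],[0,0,0,0,0,0,0],[0,0,0,0,0,0,0],[0,0,0,0,0,0,0],[0,0,0,0,0,0,0],[0,0,0,0,0,0,0]]]' --newtons 100

```text
t: 3.93
ee_pos: [535.2, 233.1, 45.1]
tool_rot: [[0.014, 1.0, 0.003], [1.0, -0.014, 0.001], [0.001, 0.003, -1.0]]
ft_force: [-1.0, 1.0, 5.0]
opening: 0.153
grip_force: 100.4
```

>>> send_rows --plan '[[[0,0,0,0,0,0,0],[0,0,0,0,0,0,0],[0,0,0,0,0,0,0],[0,0,0,0,0,0,0],[0,0,0,0,0,0,0],[0,0,0,0,0,0,0]]]'

```text
t: 4.43
ee_pos: [535.2, 233.0, 45.0]
tool_rot: [[0.014, 1.0, 0.002], [1.0, -0.014, 0.001], [0.001, 0.002, -1.0]]
ft_force: [-0.9, 1.2, 5.9]
opening: 0.154
grip_force: 100.5
```

>>> send_rows --plan '[[[0,0,0,0,0,-0.006,0],[0,0,0,0,0,-0.006,0],[0,0,0,0,0,-0.006,0],[0,0,0,0,0,-0.003,0],[0,0,0,0,0,0,0],[0,0,0,0,0,0,0]]]'

```text
t: 4.93
ee_pos: [534.1, 232.3, 64.5]
tool_rot: [[0.014, 1.0, 0.0], [1.0, -0.014, -0.0], [0.0, 0.0, -1.0]]
ft_force: [0.4, 0.0, -0.2]
opening: 0.157
grip_force: 99.7
```

```bash
python3 - <<'E'
from h import *
delta([535,233,63],-0.8)
s=eyes.camera("scene"); cv2.imwrite("pics/s2.png",cv2.resize(s["img"][140:320,200:400,::-1],None,fx=4,fy=3.33,interpolation=cv2.INTER_CUBIC) if 0 else cv2.resize(s["img"][130:280,240:440,::-1],None,fx=4,fy=4,interpolation=cv2.INTER_CUBIC))
# predicted bar top-far-edge end pixels for lift h
for h in(0,10,15,20,25):
    print(h,[proj(s,[x,25,16+h]).round(1).tolist() for x in(502,562)],[proj(s,[x,25,h]).round(1).tolist() for x in(502,562)])
E
```

```text
t 4.93 pos [534.1 232.3  64.5] az -0.81 F [ 0.4  0.  -0.2] open 0.157 q [ 0.24  0.27  1.92 -0.    0.95  0.25]
shift tool [0.7 0.9 1.5] turn [ 0.02 -0.   -0.01]
0 [[291.2, 208.5], [314.8, 219.8]] [[291.6, 214.0], [315.0, 225.4]]
10 [[291.0, 205.0], [314.7, 216.3]] [[291.4, 210.6], [314.9, 221.9]]
15 [[290.8, 203.2], [314.7, 214.5]] [[291.2, 208.8], [314.8, 220.2]]
20 [[290.7, 201.4], [314.6, 212.7]] [[291.1, 207.1], [314.8, 218.4]]
25 [[290.6, 199.6], [314.6, 210.9]] [[291.0, 205.3], [314.7, 216.6]]
```

View pics/s2.png

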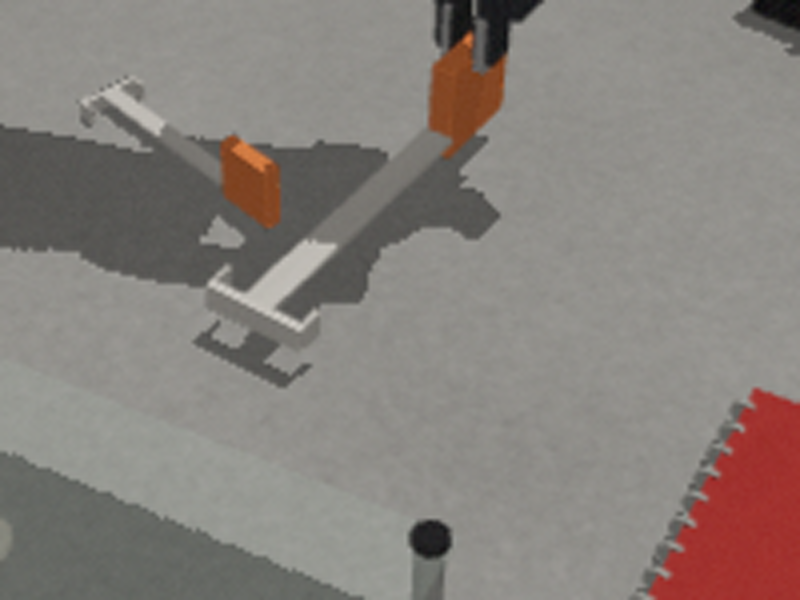

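The rake hangs level. The bar's top corners are at about (292,202) and (316,212), which matches a lift of about 19 mm. Next I move sideways in line with the washer.

>>> send_rows --plan '[[[0,0,0,0,0.012,0,0],[0,0,0,0,0.018,0,0],[0,0,0,0,0.022,0,0],[0,0,0,0,0.022,0,0],[0,0,0,0,0.018,0,0],[0,0,0,0,0.012,0,0],[0,0,0,0,0.006,0,0],[0,0,0,0,0,0,0],[0,0,0,0,0,0,0],[0,0,0,0,0,0,0]]]'

```text
t: 5.82
ee_pos: [642.9, 230.9, 63.7]
tool_rot: [[0.014, 1.0, -0.002], [1.0, -0.014, -0.0], [-0.0, -0.002, -1.0]]
ft_force: [-1.0, 0.3, -1.3]
opening: 0.149
grip_force: 99.7
```

```bash
python3 - <<'E'
from h import *
delta([643,53,64],-0.8)
c=eyes.camera("top"); cv2.imwrite("pics/t3.png",cv2.resize(c["img"][110:260,240:440,::-1],None,fx=4,fy=4,interpolation=cv2.INTER_CUBIC))
E
```

```text
t 5.82 pos [642.9 230.9  63.7] az -0.79 F [-1.   0.3 -1.3] open 0.149 q [0.2  0.47 1.66 0.   1.02 0.21]
shift tool [-177.9    2.5   -0.2] turn [-0.1   0.02  0.01]
```

View pics/t3.png

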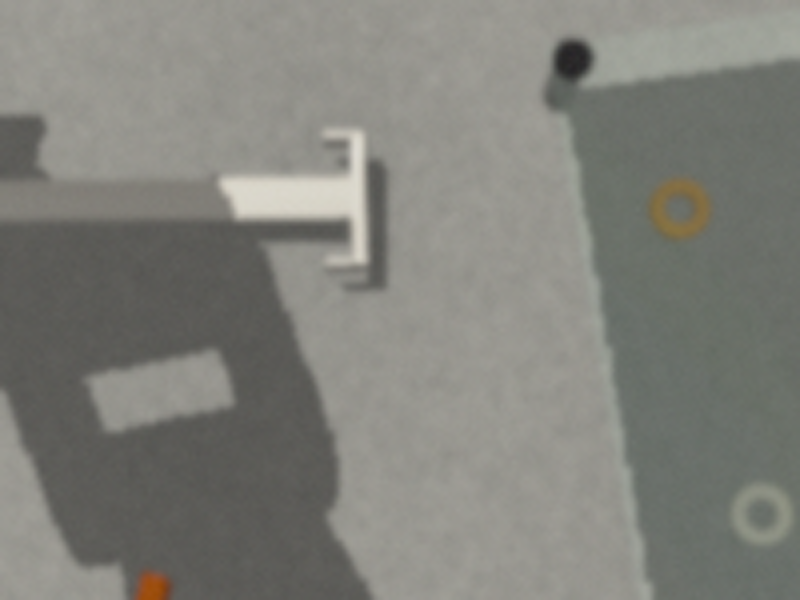

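Top crop: the bar centre is at about (359,197), ends at v 130 and 265. The washer ring is at (680,209).

```bash
python3 - <<'E'
from h import *
c=eyes.camera("top"); cr=lambda u,v:(240+(u+.5)/4-.5,110+(v+.5)/4-.5)
print(ray(c,cr(359,197.5),35.5),ray(c,cr(352,197.5),35.5),ray(c,cr(680,209),8))
E
```

```text
[639.91433019  27.53510961  35.5       ] [639.98267856  30.58374066  35.5       ] [ 638.22198261 -117.68911301    8.        ]
```

>>> send_rows --plan '[[[0,0,0,-0.01,0,0,0],[0,0,0,-0.016,0,0,0],[0,0,0,-0.018,0.001,0,0],[0,0,0,-0.018,0,0,0],[0,0,0,-0.018,0.001,0,0],[0,0,0,-0.018,0,0,0],[0,0,0,-0.018,0,0,0],[0,0,0,-0.018,0,0,0],[0,0,0,-0.018,0,0,0],[0,0,0,-0.016,0,0,0],[0,0,0,-0.01,0,0,0],[0,0,0,0,0,0,0]]]'

```text
t: 6.92
ee_pos: [643.5, 50.2, 64.5]
tool_rot: [[0.017, 1.0, 0.0], [1.0, -0.017, -0.001], [-0.001, 0.0, -1.0]]
ft_force: [0.8, 0.6, -1.1]
opening: 0.154
grip_force: 99.7
```

>>> send_rows --plan '[[[0,0,0,0,0,0,0],[0,0,0,0,0,0,0],[0,0,0,0,0,0,0]]]'

```text
t: 7.17
ee_pos: [643.5, 53.7, 64.3]
tool_rot: [[0.013, 1.0, -0.0], [1.0, -0.013, 0.0], [0.0, -0.0, -1.0]]
ft_force: [-0.1, -0.1, -0.7]
opening: 0.155
grip_force: 99.7
```

```bash
python3 - <<'E'
from h import *
delta([643,53,45],-0.8)
c=eyes.camera("scene"); cv2.imwrite("pics/t4.png",cv2.resize(c["img"][200:350,220:420,::-1],None,fx=4,fy=4,interpolation=cv2.INTER_CUBIC))
E
```

```text
t 7.17 pos [643.5  53.7  64.3] az -0.74 F [-0.1 -0.1 -0.7] open 0.155 q [-0.07  0.4   1.76  0.    0.99 -0.06]
shift tool [-0.7 -0.5 19.3] turn [-0.01 -0.01  0.06]
```

View pics/t4.png

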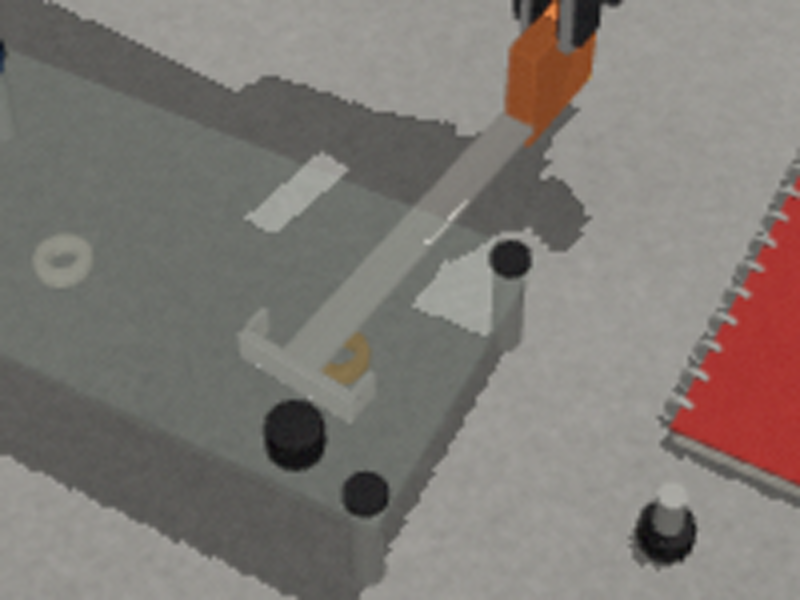

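The bar is behind the washer: bar centre at about (305,375) in the crop, washer showing at (350,358) between bar and strip. Now I lower it.

>>> send_rows --plan '[[[0,0,0,0,0,0.004,0],[0,0,0,0,0,0.005,0],[0,0,0,0,0,0.005,0],[0,0,0,0,0,0.003,0],[0,0,0,0,0,0.002,0],[0,0,0,0,0,0,0],[0,0,0,0,0,0,0],[0,0,0,0,0,0,0]]]'

```text
t: 7.88
ee_pos: [643.6, 52.9, 45.2]
tool_rot: [[0.014, 1.0, 0.0], [1.0, -0.014, -0.0], [0.0, 0.0, -1.0]]
ft_force: [0.3, 0.4, -1.3]
opening: 0.152
grip_force: 99.7
```

```bash
python3 - <<'E'
from h import *
delta([643,53,45],-0.8)
c=eyes.camera("scene"); cv2.imwrite("pics/t5.png",cv2.resize(c["img"][200:350,220:420,::-1],None,fx=4,fy=4,interpolation=cv2.INTER_CUBIC))
E
```

```text
t 7.88 pos [643.6  52.9  45.2] az -0.8 F [ 0.3  0.4 -1.3] open 0.152 q [-0.07  0.42  1.76  0.    0.96 -0.06]
shift tool [ 0.1 -0.6  0.2] turn [ 0.01 -0.   -0.  ]
```

View pics/t5.png

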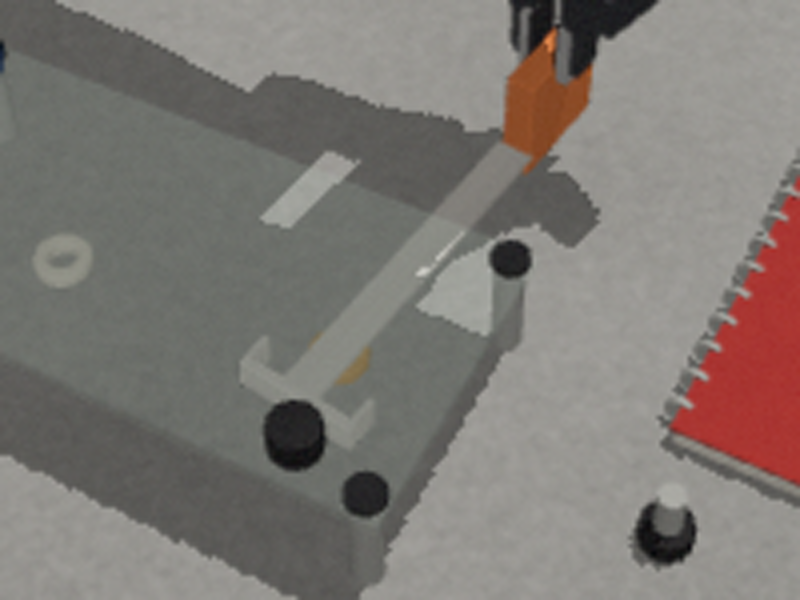

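The washer now sits under the strip at (340,358), between bar and cheeks, and the pad hasn't moved. I'll drag it out slowly.

>>> send_rows --plan '[[[0,0,0,0.003,0,0,0],[0,0,0,0.005,0,0,0],[0,0,0,0.006,0,0,0],[0,0,0,0.006,0,0,0],[0,0,0,0.006,0,0,0],[0,0,0,0.006,0,0,0],[0,0,0,0.006,0,0,0],[0,0,0,0.006,0,0,0],[0,0,0,0.006,0,0,0],[0,0,0,0.006,0,0,0],[0,0,0,0.006,0,0,0],[0,0,0,0.006,0,0,0]]]'

```text
t: 8.93
ee_pos: [644.6, 121.5, 45.3]
tool_rot: [[0.014, 1.0, -0.0], [1.0, -0.014, 0.0], [0.0, -0.0, -1.0]]
ft_force: [0.8, -0.1, -0.5]
opening: 0.147
grip_force: 99.7
```

>>> send_rows --plan '[[[0,0,0,0.007,0,0,0],[0,0,0,0.007,0,0,0],[0,0,0,0.007,0,0,0],[0,0,0,0.007,0,0,0],[0,0,0,0.007,0,0,0],[0,0,0,0.007,0,0,0],[0,0,0,0.007,0,0,0],[0,0,0,0.007,0,0,0],[0,0,0,0.006,0,0,0],[0,0,0,0.004,0,0,0],[0,0,0,0.002,0,0,0],[0,0,0,0,0,0,0]]]'

```text
t: 9.93
ee_pos: [645.4, 189.4, 45.3]
tool_rot: [[0.013, 1.0, 0.0], [1.0, -0.013, 0.0], [0.0, 0.0, -1.0]]
ft_force: [-0.4, -0.6, -0.6]
opening: 0.147
grip_force: 99.7
```

```bash
python3 - <<'E'
from h import *
delta([643,188,45],-0.8)
c=eyes.camera("top"); cv2.imwrite("pics/t6.png",cv2.resize(c["img"][110:260,280:480,::-1],None,fx=4,fy=4,interpolation=cv2.INTER_CUBIC))
E
```

```text
t 9.93 pos [645.4 189.4  45.3] az -0.77 F [-0.4 -0.6 -0.6] open 0.147 q [0.13 0.47 1.69 0.   0.98 0.15]
shift tool [-1.4 -2.4  0.3] turn [ 0.   -0.    0.03]
```

View pics/t6.png

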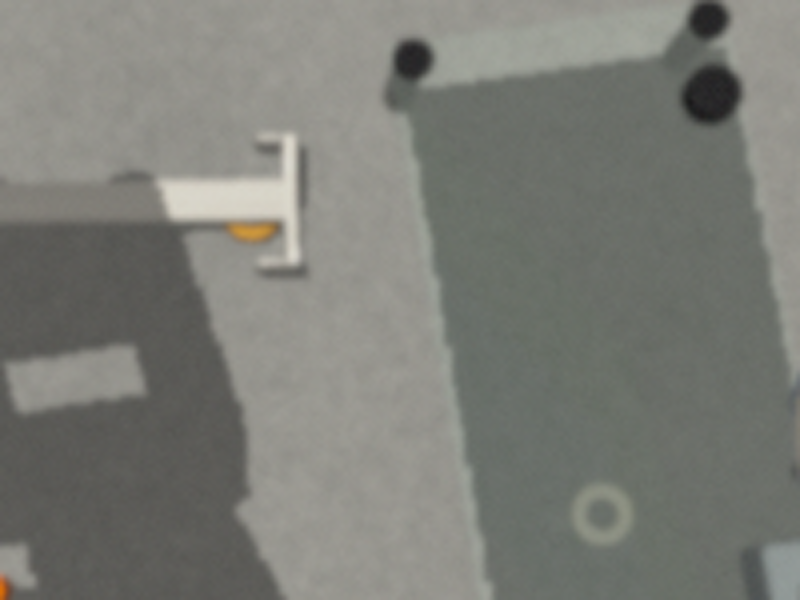

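The washer is out in the open at crop (253,215), about 65 mm clear of the front edge, and the pad is unmoved at (602,515). Next: set the rake down, release and rise.

>>> send_rows --plan '[[[0,0,0,0,0,0.0005,0],[0,0,0,0,0,0,0],[0,0,0,0,0,0,25],[0,0,0,0,0,0,45],[0,0,0,0,0,0,70],[0,0,0,0,0,0,90],[0,0,0,0,0,0,90],[0,0,0,0,0,0,90],[0,0,0,0,0,-0.005,90],[0,0,0,0,0,-0.01,90],[0,0,0,0,0,-0.015,90],[0,0,0,0,0,-0.02,90]]]'

```text
t: 10.98
ee_pos: [644.8, 188.8, 95.2]
tool_rot: [[0.014, 1.0, -0.002], [1.0, -0.014, -0.0], [-0.0, -0.002, -1.0]]
ft_force: [0.2, 0.7, 0.1]
opening: 0.897
grip_force: 0.0
```

>>> send_rows --plan '[[[0,0,0,0,0,-0.02,90],[0,0,0,0,0,-0.02,90],[0,0,0,0,0,-0.02,90],[0,0,0,0,0,-0.02,90],[0,0,0,0,0,-0.02,90],[0,0,0,0,0,-0.01,90],[0,0,0,0,0,0,90],[0,0,0,0,0,0,90],[0,0,0,0,0,0,90],[0,0,0,0,0,0,90]]]'

```text
t: 11.82
ee_pos: [644.5, 188.7, 202.8]
tool_rot: [[0.014, 1.0, -0.003], [1.0, -0.014, -0.0], [-0.001, -0.003, -1.0]]
ft_force: [0.3, 0.4, 0.5]
opening: 0.9
grip_force: 0.0
```

```bash
python3 - <<'E'
from h import *
delta([643,188,45],-0.8)
c=eyes.camera("scene"); cv2.imwrite("pics/t7.png",cv2.resize(c["img"][130:330,200:460,::-1],None,fx=3,fy=3,interpolation=cv2.INTER_CUBIC))
E
```

```text
t 11.82 pos [644.5 188.7 202.8] az -0.8 F [0.3 0.4 0.5] open 0.9 q [ 0.13  0.3   1.61 -0.    1.24  0.15]
shift tool [ -0.6  -1.  157.8] turn [-0.19  0.03 -0.  ]
```

View pics/t7.png

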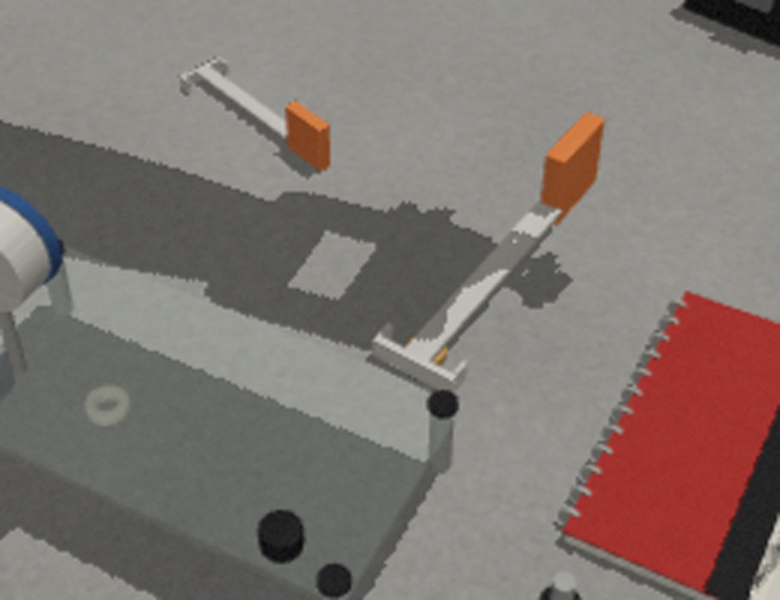

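The rake lies flat and released, with its fin upright at (575,165). The washer shows under the strip at (440,355), in front of the shelf. The pad is in place at (107,405) and the arm is clear, so I'm handing in.

```bash
python3 -c "
from rig import bot
print(bot.close_job())"
```

```text
the job is handed in; nothing more can be done
None
```

I handed the job in: the brass washer is out in the open about 65 mm in front of the shelf by camera estimate, the white pad shows no movement in the pictures, and the rake lies flat and released; no verdict was returned.

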